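# Roll the mailing tube onto the red stripe of the packing mat

### The job

Roll the cardboard mailing tube that lies on the dark packing mat onto the mat's red stripe by pushing the top of it sideways with the fingertips, in several strokes if need be, so that it truly rolls (at least a quarter turn) and is not just dragged, and comes to rest lying along the stripe with both of its ends over the red, ready for its label. Do not pick it up, and leave the other things on the table where they are.

Things in the scene. Friction and masses are not known exactly. Their poses are not given: they have to be found in the camera images.
- tube: cardboard mailing tube, white end caps, paper seam: 44 mm across, 160 long, caps 2.5 more at each end, 0.1 kg. Origin on its axis at mid-length, 22 mm above the mat; x along the axis, z up at the start, turning as it rolls. Starts between the stripes, within 5 degrees of parallel. Slight rolling resistance: it stops when let go. A fingertip pressed lightly (about 5 N) on its top goes twice as far as the tube; pushed low from behind it drags without turning
- tube_end_a (a point): centre of the tube's end face at its own +x end, 80 mm from the middle, on the axis
- tube_end_b (a point): centre of the tube's end face at its own -x end, 80 mm from the middle, on the axis
- mat: fixed flat dark rubber packing mat, 240 mm (its x) by 280 mm (its y), 3 mm thick, with a thin white border; origin at the centre of its underside, on the table
- red_stripe: red stripe printed flat on the mat, 220 mm long (along its x) and 30 mm wide (along its y), no height to feel; origin at its centre, on the mat's top; either to the left or to the right of the tube
- blue_stripe: blue stripe of the same size, printed parallel to the red one on the other side of the tube; not wanted here. Origin at its centre
- tape_blue: loose roll of blue tape lying flat, 95 mm across, 24 mm high; to be left alone. Origin at the centre of its underside
- marker: loose red and white marker, 135 mm long, 16 mm thick; to be left alone. Origin at its underside, middle
- tape_measure: loose yellow tape measure, 78x38x67 mm; to be left alone. Origin at its underside
- calculator: loose desk calculator, 139x97x18 mm; to be left alone. Origin at the centre of its underside
- stapler: loose red stapler, 34x143x53 mm; to be left alone. Origin at the centre of its underside

How it is judged:
By the outcome, as a careful person would: the job done as asked, in the order asked, and still so for the second after the job is handed in, with the robot touching nothing.
It also fails if it takes over 45 s, if anything falls off the work surface, if the arm or the gripper's body presses on something with over 40 N, if the wrist force passes 120 N, or if a joint passes its speed limit or range.

### The arm

A 7-joint arm with a two-finger parallel gripper is mounted at the origin on a cart in front of the work surface, level with it; the furniture and walls round the work are solid. World frame = base frame: x ahead of the robot, y to its left, z up, the work surface at z = 0. Lengths are in mm, angles in degrees, forces in N, time in s.
With the tool pointing down it reaches from about 400 to 875 mm from the base axis. Payload 6.5 kg.
Tool frame: the origin (TCP) lies on the mounting face of the last link; the fingertips stand 173 mm ahead of it and the grasp point (between the pads) lies 155 mm ahead of it; z points along the fingers, y is the line along which they close (so a half turn about z gives the same grasp; the last joint's range is limited). The gripper opens to 85 mm and grips with 20 to 120 N. Pads are 22 mm wide; open, the fingers measure 114 mm over their backs; the gripper's body (76 mm by 85 mm) begins 54 mm behind the grasp point. The pads swing forward as they close: fully open they stand 13 mm farther back than shut.
Start: joints at [-3.793, 30.733, -0.252, 88.115, 0.149, 61.152, -4.079], TCP at [649.992, 0.005, 404.69] pointing down, gripper open.
Joint ranges: [-154.64, 154.64], [-21.42, 123.67], [-72.66, 72.17], [13.99, 137.28], [-74.86, 254.86], [10.95, 109.41], [-158.01, 158.01]. Speed limits (degrees/s): [136.94, 136.94, 180, 180, 180, 180, 180].

### API

Orientations are given as a 3x3 rotation matrix whose columns are the frame's x, y, z axes.
In Python, from workcell import * gives the robot as it stands. The module is installed in compiled form; this text tells all that it offers.
- The arm moves only by the tool servo_tool, never from a script. Its argument "rows" is a list of rows, each an object of numbers: "x", "y", "z": the shift along the world's x, y, z in cm; "turn": the turn about the world's z in degrees; "claw": the opening, from -1 (shut) to 1 (fully open), so that 0 is half open. In form: [{"x": .., "y": .., "z": .., "turn": .., "claw": ..}, ...]. A call has exactly 8 rows; each row is the pose to reach, as a shift and turn from the pose commanded when the call began; what a row does not reach only later rows make up. A row lasts 1/12 s, in which the tool goes at most 41.7 mm and 7.16 degrees, less where a joint would pass 70% of its speed; a pose out of reach is approached as far as the arm can. A call with a gripper value outside its range is refused whole. The fingers move at their own pace and stop on an object; "newtons" is the grip in N (left out, the last holds). Time passes only in rows, so rows that repeat a pose let the fingers close, or fill a call up. It gives the time, the measured TCP pose, the force, the opening and the grip force at its end, in the units of the state.
- sense(): the state, without advancing time (a new reading comes with each control period).
- read_camera(name): name is "scene" or "side" or "wrist"; returns the picture (400x640x3 uint8, red, green, blue); there is no depth.
- camera_params(name): a dict with "intrinsics" (3x3 intrinsics, pixels), "world_from_camera" (4x4, takes a point from camera to world coordinates). Camera axes: x right, y up, looking along -z (the intrinsics and any distortion apply to the point x, -y, -z); pixel columns grow to the right and rows downward; lengths in mm; the calibration is good to about 2 mm. A picture is of the moment at which its call begins: read the wrist's pose just before it. camera_params takes no time and is no camera call; for the wrist camera it gives the pose at the moment of the call.
- job_done(): hands the job in; it is judged then, once.
Trained networks look in the newest picture that a camera, given by its name, has taken for a name from the list of things; names that differ only in an ending like _2 or _b are one class to them, and where a whole thing is asked for, a point or a joint stands for the part that bears it (a point fixed in the world has none). Each returns a list of dicts, best first, with "conf" (0 to 1); they miss things now and then, are a little off and sometimes report something else, mostly with a low value. They report only what shows in the picture. A call takes as long as a camera call.
- spot_in(thing, camera): "bbox" ([left, top, width, height] in pixels, round what is visible of it).
- masks_of(thing, camera): "region" (400x640 bool, what is visible of it) and "bbox" ([left, top, width, height] in pixels, round what is visible of it).
The state is a dict: "time": time; "joint_positions": joint angles; "joint_vel": joint speeds; "tau": joint torques, N m; "tcp_pos": TCP position; "tcp_rot": TCP orientation; "contact_force": force on the tool from outside, world axes, zero at the start; "wrist_torque": the same for the moment, N m; "grip_width": opening from 0.0 (shut) to 1.0 (fully open); "finger_force": force on a finger pad.
Only numpy, scipy, OpenCV 4.12 (cv2) and the standard library are available. Lean on these libraries where they do the work, as an engineer would, in place of code of your own. Each camera call takes 0.05 s, during which the arm holds its last target. There are 200 camera calls.

## Working session

There is one attempt and no reset: what is moved stays moved. The work goes in short steps, Python scripts to look and compute and a tool call to move; the robot and the scene stay as the last step left them, time stands still between calls to the robot, and variables do not carry over. Pictures are saved under pics/ and viewed, at most 10 in all, crops included, and the job is handed in when it is done.

Besides the shell and the picture viewer there is one more tool, called after "Emit:" as name(argument=value, ...), one argument or row to a line, values as JSON. servo_tool: Moves the arm, as the interface text tells. Its arguments: {"type":"object","properties":{"rows":{"type":"array","items":{"type":"object","properties":{"x":{"type":"number"},"y":{"type":"number"},"z":{"type":"number"},"turn":{"type":"number"},"claw":{"type":"number"}}}},"newtons":{"type":"number"}},"required":["rows"]}

```bash
mkdir -p pics; cat > h.py <<'E'
from workcell import *
import numpy as np, cv2
def proj(n,P):
    c=camera_params(n);K=np.array(c["intrinsics"]);T=np.linalg.inv(np.array(c["world_from_camera"]))
    P=np.atleast_2d(P);q=P@T[:3,:3].T+T[:3,3];q=q*[1,-1,-1];u=q@K.T;return u[:,:2]/u[:,2:]
def ray(n,uv,z):
    c=camera_params(n);K=np.array(c["intrinsics"]);T=np.array(c["world_from_camera"])
    uv=np.atleast_2d(uv).astype(float);d=np.c_[uv,np.ones(len(uv))]@np.linalg.inv(K).T*[1,-1,-1]
    d=d@T[:3,:3].T;o=T[:3,3];return o+d*((z-o[2])/d[:,2])[:,None]
def rect(n,thing,z):
    m=masks_of(thing,n)
    if not m: print(thing,'none');return
    r=m[0]["region"].astype(np.uint8);c=max(cv2.findContours(r,0,2)[0],key=cv2.contourArea)[:,0]
    w=ray(n,c,z)[:,:2].astype(np.float32);b=cv2.minAreaRect(w)
    print(n,thing,round(m[0]["conf"],2),m[0]["bbox"],np.round(b[0]),np.round(b[1]),round(b[2],1),len(m));print(np.round(cv2.boxPoints(b)).tolist())
E
python3 - <<'E'
from h import *
for n in ["scene","wrist"]:
    im=read_camera(n);cv2.imwrite(f"pics/{n}0.png",im[:,:,::-1])
    c=camera_params(n); print(n,np.round(np.array(c["world_from_camera"])[:3],2).tolist(), [k for k in c])
    for t,z in [("red_stripe",3),("blue_stripe",3),("mat",3),("tube",25)]: rect(n,t,z)
E
```

```text
scene [[-0.9, 0.28, -0.34, 129.73], [-0.44, -0.6, 0.67, 930.8], [-0.02, 0.75, 0.66, 887.09]] ['intrinsics', 'world_from_camera']
scene red_stripe 0.82 [274.8, 206.3, 65.2, 22.8] [570. 116.] [219.  33.] 2.3 1
[[460.0, 128.0], [462.0, 95.0], [680.0, 104.0], [679.0, 137.0]]
scene blue_stripe 0.5 [292.9, 183.1, 61.6, 22.7] [571. -11.] [219.  31.] 2.2 1
[[461.0, 1.0], [462.0, -30.0], [681.0, -22.0], [680.0, 9.0]]
scene mat 0.55 [263.8, 176.5, 99.1, 64.7] [570. 100.] [240. 189.] 2.5 1
[[446.0, 189.0], [454.0, -0.0], [694.0, 10.0], [686.0, 199.0]]
scene tube 0.62 [283.6, 186.5, 51.1, 24.2] [584.  51.] [186.  71.] 0.4 2
[[491.0, 86.0], [491.0, 14.0], [678.0, 16.0], [677.0, 87.0]]
wrist [[1.0, 0.0, 0.0, 650.01], [-0.0, 0.95, 0.32, 82.11], [-0.0, -0.32, 0.95, 374.36]] ['intrinsics', 'world_from_camera']
wrist red_stripe 0.69 [166.3, 58.1, 182.2, 32.0] [568. 117.] [221.  31.] 1.2 1
[[458.0, 130.0], [458.0, 100.0], [679.0, 104.0], [679.0, 135.0]]
wrist blue_stripe 0.65 [184.9, 163.9, 163.4, 24.0] [571. -11.] [220.  32.] 2.0 1
[[461.0, 1.0], [462.0, -31.0], [682.0, -24.0], [680.0, 9.0]]
wrist mat 0.8 [146.8, 1.4, 210.0, 228.5] [570.  53.] [241. 280.] 1.4 1
[[446.0, 190.0], [453.0, -90.0], [694.0, -84.0], [687.0, 196.0]]
wrist tube 0.89 [194.5, 110.3, 137.7, 44.3] [576.  49.] [176.  44.] 1.8 1
[[487.0, 69.0], [488.0, 24.0], [664.0, 30.0], [663.0, 74.0]]
```

```bash
python3 -c "
import cv2,numpy as np
cv2.imwrite('pics/both0.png',cv2.resize(np.vstack([cv2.imread('pics/scene0.png'),cv2.imread('pics/wrist0.png')]),(480,600)))"
```

```text
(no output)
```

View pics/both0.png

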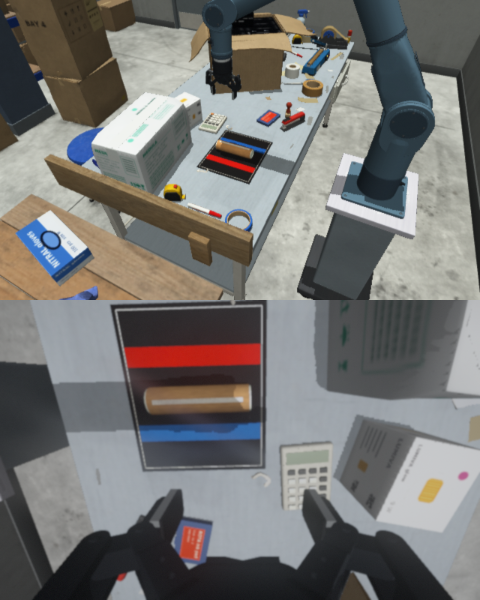

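The wrist picture shows the tube (about px 195–332, 110–154) between the red stripe (rows 58–90) and the blue one (rows 164–188). Red is on the +y side, about 68 mm away, and parallel to the tube at about 2°. I'll keep the fingers open along the tube and roll it in short strokes.

Emit:
servo_tool(
  rows=[
    {"x":-1.5,"y":0.8,"z":-3,"turn":1,"claw":1},
    {"x":-3,"y":1.6,"z":-6.5,"turn":2,"claw":1},
    {"x":-4.5,"y":2.5,"z":-10,"turn":2,"claw":1},
    {"x":-6,"y":3.3,"z":-13.5,"turn":2,"claw":1},
    {"x":-7,"y":4,"z":-16.5,"turn":2,"claw":1},
    {"x":-7.4,"y":4.1,"z":-17.5,"turn":2,"claw":1},
    {"x":-7.4,"y":4.1,"z":-17.5,"turn":2,"claw":1},
    {"x":-7.4,"y":4.1,"z":-17.5,"turn":2,"claw":1},
  ],
)

```text
time: 1.17
tcp_pos: [577.0, 40.6, 230.6]
tcp_rot: [[-0.035, 0.999, 0.001], [0.999, 0.035, -0.0], [-0.0, 0.001, -1.0]]
contact_force: [0.8, -0.2, 1.5]
grip_width: 0.998
finger_force: 0.0
```

```bash
python3 - <<'E'
from h import *
s=sense();print(s["tcp_pos"],s["contact_force"],np.round(s["tcp_rot"],3).tolist())
a=read_camera("wrist");rect("wrist","tube",25);b=read_camera("side")
cv2.imwrite("pics/b1.png",cv2.resize(np.vstack([a,b])[:,:,::-1],(480,600)))
E
```

```text
[577.03309087  40.60098105 230.60477556] [ 0.84374367 -0.20323406  1.48418504] [[-0.035, 0.999, 0.001], [0.999, 0.035, -0.0], [-0.0, 0.001, -1.0]]
wrist tube 0.57 [193.0, 183.5, 268.8, 71.0] [582.  48.] [189.  49.] 1.4 1
[[487.0, 70.0], [488.0, 21.0], [677.0, 26.0], [676.0, 75.0]]
```

View pics/b1.png

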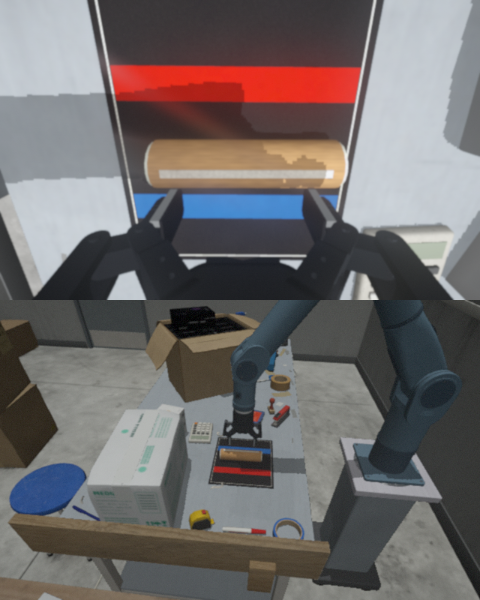

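The fingers are centred over the tube, slightly on its blue side, and the seam is visible near full-scale row 230. Next I lower until they touch.

Emit:
servo_tool(
  rows=[
    {"z":-1,"claw":1},
    {"z":-1.6,"claw":1},
    {"z":-1.8,"claw":1},
    {"z":-2.0,"claw":1},
    {"z":-2.1,"claw":1},
    {"z":-2.2,"claw":1},
    {"z":-2.2,"claw":1},
    {"z":-2.2,"claw":1},
  ],
)

```text
schema error: expected keys x, y, z, turn, claw
```

Emit:
servo_tool(
  rows=[
    {"x":0,"y":0,"turn":0,"z":-1,"claw":1},
    {"x":0,"y":0,"turn":0,"z":-1.6,"claw":1},
    {"x":0,"y":0,"turn":0,"z":-1.8,"claw":1},
    {"x":0,"y":0,"turn":0,"z":-2.0,"claw":1},
    {"x":0,"y":0,"turn":0,"z":-2.1,"claw":1},
    {"x":0,"y":0,"turn":0,"z":-2.2,"claw":1},
    {"x":0,"y":0,"turn":0,"z":-2.2,"claw":1},
    {"x":0,"y":0,"turn":0,"z":-2.2,"claw":1},
  ],
)

```text
time: 1.98
tcp_pos: [576.0, 41.0, 207.8]
tcp_rot: [[-0.035, 0.999, 0.0], [0.999, 0.035, -0.0], [-0.0, 0.0, -1.0]]
contact_force: [0.1, 0.6, 0.4]
grip_width: 0.996
finger_force: 0.0
```

Emit:
servo_tool(
  rows=[
    {"x":0,"y":0,"turn":0,"z":-0.05,"claw":1},
    {"x":0,"y":0,"turn":0,"z":-0.1,"claw":1},
    {"x":0,"y":0,"turn":0,"z":-0.15,"claw":1},
    {"x":0,"y":0,"turn":0,"z":-0.15,"claw":1},
    {"x":0,"y":0,"turn":0,"z":-0.15,"claw":1},
    {"x":0,"y":0,"turn":0,"z":-0.15,"claw":1},
    {"x":0,"y":0,"turn":0,"z":-0.15,"claw":1},
    {"x":0,"y":0,"turn":0,"z":-0.15,"claw":1},
  ],
)

```text
time: 2.65
tcp_pos: [576.2, 41.0, 207.0]
tcp_rot: [[-0.035, 0.999, 0.0], [0.999, 0.035, 0.0], [-0.0, 0.0, -1.0]]
contact_force: [-2.0, -0.3, 9.7]
grip_width: 1.0
finger_force: 4.0
```

Emit:
servo_tool(
  rows=[
    {"x":0,"y":0.2,"turn":0,"z":0.03,"claw":1},
    {"x":0,"y":0.6,"turn":0,"z":0.03,"claw":1},
    {"x":0,"y":1.0,"turn":0,"z":0.03,"claw":1},
    {"x":0,"y":1.4,"turn":0,"z":0.03,"claw":1},
    {"x":-0.1,"y":1.8,"turn":0,"z":0.03,"claw":1},
    {"x":-0.1,"y":2.2,"turn":0,"z":0.03,"claw":1},
    {"x":-0.1,"y":2.6,"turn":0,"z":0.03,"claw":1},
    {"x":-0.1,"y":2.6,"turn":0,"z":0.03,"claw":1},
  ],
)

```text
time: 3.32
tcp_pos: [575.2, 68.2, 207.2]
tcp_rot: [[-0.036, 0.999, 0.001], [0.999, 0.036, 0.001], [0.001, 0.001, -1.0]]
contact_force: [-1.5, 0.1, 6.9]
grip_width: 1.0
finger_force: 3.6
```

```bash
python3 - <<'E'
from h import *
a=read_camera("wrist");rect("wrist","tube",25)
rect("wrist","red_stripe",3)
cv2.imwrite("pics/b2.png",a[:,:,::-1])
E
```

```text
wrist tube 0.64 [181.9, 219.3, 297.2, 77.4] [580.  60.] [191.  51.] 2.0 1
[[484.0, 82.0], [486.0, 32.0], [676.0, 38.0], [675.0, 89.0]]
wrist red_stripe 0.97 [134.6, 132.1, 358.7, 54.8] [569. 116.] [222.  30.] 1.3 2
[[457.0, 129.0], [458.0, 98.0], [680.0, 103.0], [679.0, 134.0]]
```

View pics/b2.png

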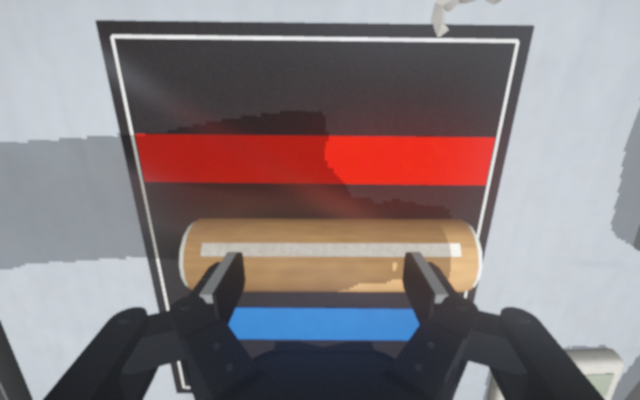

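The seam moved toward the red stripe: the tube (rows 219–296) rolled about 13 mm under a 27 mm fingertip stroke, with no slip. I repeat the strokes.

Emit:
servo_tool(
  rows=[
    {"x":0,"y":0,"turn":0,"z":0.8,"claw":1},
    {"x":0,"y":-0.9,"turn":0,"z":0.8,"claw":1},
    {"x":0.1,"y":-1.6,"turn":0,"z":0.8,"claw":1},
    {"x":0.1,"y":-1.6,"turn":0,"z":0.5,"claw":1},
    {"x":0.1,"y":-1.6,"turn":0,"z":0.2,"claw":1},
    {"x":0.1,"y":-1.6,"turn":0,"z":0,"claw":1},
    {"x":0.1,"y":-1.6,"turn":0,"z":0,"claw":1},
    {"x":0.1,"y":-1.6,"turn":0,"z":0,"claw":1},
  ],
)

```text
time: 4.13
tcp_pos: [575.9, 51.0, 206.6]
tcp_rot: [[-0.035, 0.999, -0.001], [0.999, 0.035, -0.0], [-0.0, -0.001, -1.0]]
contact_force: [-1.6, -0.4, 7.6]
grip_width: 1.002
finger_force: 3.2
```

Emit:
servo_tool(
  rows=[
    {"x":0,"y":0.2,"turn":0,"z":0,"claw":1},
    {"x":0,"y":0.7,"turn":0,"z":0,"claw":1},
    {"x":0,"y":1.2,"turn":0,"z":0,"claw":1},
    {"x":0,"y":1.7,"turn":0,"z":0,"claw":1},
    {"x":-0.1,"y":2.2,"turn":0,"z":0,"claw":1},
    {"x":-0.1,"y":2.7,"turn":0,"z":0,"claw":1},
    {"x":-0.1,"y":3.2,"turn":0,"z":0,"claw":1},
    {"x":-0.1,"y":3.2,"turn":0,"z":0,"claw":1},
  ],
)

```text
time: 4.8
tcp_pos: [574.8, 84.8, 207.1]
tcp_rot: [[-0.036, 0.999, -0.001], [0.999, 0.036, 0.001], [0.001, -0.0, -1.0]]
contact_force: [-4.0, 0.3, 11.8]
grip_width: 0.997
finger_force: 6.0
```

```bash
python3 - <<'E'
from h import *
a=read_camera("wrist");rect("wrist","tube",25)
cv2.imwrite("pics/b3.png",a[:,:,::-1])
E
```

```text
wrist tube 0.73 [184.1, 214.9, 295.6, 79.9] [579.  77.] [190.  52.] 2.0 1
[[483.0, 100.0], [485.0, 47.0], [675.0, 54.0], [674.0, 106.0]]
```

Emit:
servo_tool(
  rows=[
    {"x":0,"y":0,"turn":0,"z":0.8,"claw":1},
    {"x":0,"y":-0.9,"turn":0,"z":0.8,"claw":1},
    {"x":0.1,"y":-1.6,"turn":0,"z":0.8,"claw":1},
    {"x":0.1,"y":-1.6,"turn":0,"z":0.5,"claw":1},
    {"x":0.1,"y":-1.6,"turn":0,"z":0.2,"claw":1},
    {"x":0.1,"y":-1.6,"turn":0,"z":0.03,"claw":1},
    {"x":0.1,"y":-1.6,"turn":0,"z":0.03,"claw":1},
    {"x":0.1,"y":-1.6,"turn":0,"z":0.03,"claw":1},
  ],
)

```text
time: 5.57
tcp_pos: [575.8, 67.2, 206.5]
tcp_rot: [[-0.035, 0.999, -0.001], [0.999, 0.035, 0.0], [0.0, -0.001, -1.0]]
contact_force: [-1.0, -0.4, 2.4]
grip_width: 0.996
finger_force: 1.4
```

Emit:
servo_tool(
  rows=[
    {"x":0,"y":0.2,"turn":0,"z":0,"claw":1},
    {"x":0,"y":0.7,"turn":0,"z":0,"claw":1},
    {"x":0,"y":1.2,"turn":0,"z":0,"claw":1},
    {"x":0,"y":1.7,"turn":0,"z":0,"claw":1},
    {"x":-0.1,"y":2.2,"turn":0,"z":0,"claw":1},
    {"x":-0.1,"y":2.7,"turn":0,"z":0,"claw":1},
    {"x":-0.1,"y":3.2,"turn":0,"z":0,"claw":1},
    {"x":-0.1,"y":3.2,"turn":0,"z":0,"claw":1},
  ],
)

```text
time: 6.23
tcp_pos: [574.7, 101.1, 207.2]
tcp_rot: [[-0.037, 0.999, -0.0], [0.999, 0.037, 0.001], [0.001, -0.0, -1.0]]
contact_force: [-3.1, 0.8, 7.9]
grip_width: 0.994
finger_force: 3.9
```

```bash
python3 - <<'E'
from h import *
a=read_camera("wrist");rect("wrist","tube",25);rect("wrist","red_stripe",3);rect("wrist","mat",3)
cv2.imwrite("pics/b4.png",a[:,:,::-1])
E
```

```text
wrist tube 0.73 [181.3, 215.4, 298.0, 79.1] [579.  94.] [190.  52.] 2.0 2
[[483.0, 117.0], [485.0, 65.0], [675.0, 72.0], [673.0, 124.0]]
red_stripe none
wrist mat 0.55 [111.7, 84.8, 409.3, 313.8] [569. 112.] [240. 161.] 1.5 1
[[446.0, 189.0], [451.0, 28.0], [691.0, 34.0], [687.0, 195.0]]
```

View pics/b4.png

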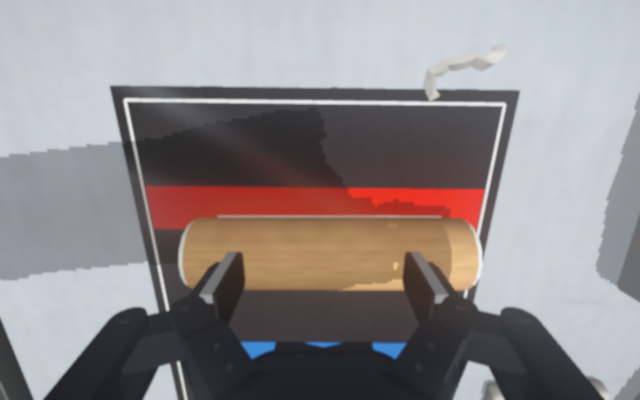

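The seam has turned to the front edge (row 216) and the tube's axis is about 22 mm short of the stripe's centre line.

Emit:
servo_tool(
  rows=[
    {"x":0,"y":0,"turn":0,"z":0.8,"claw":1},
    {"x":0,"y":-0.9,"turn":0,"z":0.8,"claw":1},
    {"x":0.1,"y":-1.6,"turn":0,"z":0.8,"claw":1},
    {"x":0.1,"y":-1.6,"turn":0,"z":0.5,"claw":1},
    {"x":0.1,"y":-1.6,"turn":0,"z":0.2,"claw":1},
    {"x":0.1,"y":-1.6,"turn":0,"z":0,"claw":1},
    {"x":0.1,"y":-1.6,"turn":0,"z":0,"claw":1},
    {"x":0.1,"y":-1.6,"turn":0,"z":0,"claw":1},
  ],
)

```text
time: 7.1
tcp_pos: [575.8, 83.2, 206.5]
tcp_rot: [[-0.035, 0.999, -0.001], [0.999, 0.035, 0.0], [0.0, -0.001, -1.0]]
contact_force: [-1.1, -0.5, 0.4]
grip_width: 0.999
finger_force: 0.2
```

Emit:
servo_tool(
  rows=[
    {"x":0,"y":0.2,"turn":0,"z":0,"claw":1},
    {"x":0,"y":0.7,"turn":0,"z":0,"claw":1},
    {"x":0,"y":1.2,"turn":0,"z":0,"claw":1},
    {"x":0,"y":1.7,"turn":0,"z":0,"claw":1},
    {"x":-0.1,"y":2.2,"turn":0,"z":0,"claw":1},
    {"x":-0.1,"y":2.7,"turn":0,"z":0,"claw":1},
    {"x":-0.1,"y":3.2,"turn":0,"z":0,"claw":1},
    {"x":-0.1,"y":3.2,"turn":0,"z":0,"claw":1},
  ],
)

```text
time: 7.77
tcp_pos: [574.7, 117.2, 207.2]
tcp_rot: [[-0.037, 0.999, -0.0], [0.999, 0.037, 0.001], [0.001, -0.0, -1.0]]
contact_force: [-2.7, 0.1, 6.1]
grip_width: 0.997
finger_force: 3.3
```

```bash
python3 - <<'E'
from h import *
a=read_camera("wrist");rect("wrist","tube",25)
E
```

```text
wrist tube 0.78 [178.5, 214.7, 301.7, 79.8] [579. 110.] [191.  52.] 2.0 1
[[482.0, 133.0], [484.0, 81.0], [675.0, 88.0], [673.0, 140.0]]
```

Emit:
servo_tool(
  rows=[
    {"x":0,"y":0,"turn":0,"z":0.8,"claw":1},
    {"x":0,"y":-0.6,"turn":0,"z":0.8,"claw":1},
    {"x":0,"y":-1.1,"turn":0,"z":0.8,"claw":1},
    {"x":0,"y":-1.1,"turn":0,"z":0.5,"claw":1},
    {"x":0,"y":-1.1,"turn":0,"z":0.2,"claw":1},
    {"x":0,"y":-1.1,"turn":0,"z":-0.02,"claw":1},
    {"x":0,"y":-1.1,"turn":0,"z":-0.02,"claw":1},
    {"x":0,"y":-1.1,"turn":0,"z":-0.02,"claw":1},
  ],
)

```text
time: 8.53
tcp_pos: [575.0, 104.0, 206.9]
tcp_rot: [[-0.035, 0.999, -0.0], [0.999, 0.035, -0.0], [-0.0, -0.0, -1.0]]
contact_force: [-2.5, -0.8, 8.3]
grip_width: 1.0
finger_force: 4.3
```

Emit:
servo_tool(
  rows=[
    {"x":0,"y":0.2,"turn":0,"z":0,"claw":1},
    {"x":0,"y":0.5,"turn":0,"z":0,"claw":1},
    {"x":0,"y":0.8,"turn":0,"z":0,"claw":1},
    {"x":0,"y":1.0,"turn":0,"z":0,"claw":1},
    {"x":0,"y":1.2,"turn":0,"z":0,"claw":1},
    {"x":0,"y":1.2,"turn":0,"z":0,"claw":1},
    {"x":0,"y":1.2,"turn":0,"z":0,"claw":1},
    {"x":0,"y":1.2,"turn":0,"z":0,"claw":1},
  ],
)

```text
time: 9.2
tcp_pos: [574.7, 116.6, 207.1]
tcp_rot: [[-0.035, 0.999, -0.001], [0.999, 0.035, 0.001], [0.001, -0.001, -1.0]]
contact_force: [-4.8, 0.7, 11.8]
grip_width: 1.001
finger_force: 6.0
```

Emit:
servo_tool(
  rows=[
    {"x":0,"y":0,"turn":0,"z":1,"claw":1},
    {"x":0,"y":0,"turn":0,"z":4,"claw":1},
    {"x":0,"y":0,"turn":0,"z":7,"claw":1},
    {"x":0,"y":-1,"turn":0,"z":10,"claw":1},
    {"x":0,"y":-2,"turn":0,"z":13,"claw":1},
    {"x":0,"y":-3,"turn":0,"z":16,"claw":1},
    {"x":0,"y":-3,"turn":0,"z":16,"claw":1},
    {"x":0,"y":-3,"turn":0,"z":16,"claw":1},
  ],
)

```text
time: 9.87
tcp_pos: [575.6, 85.5, 368.5]
tcp_rot: [[-0.034, 0.999, 0.004], [0.999, 0.034, 0.001], [0.0, 0.004, -1.0]]
contact_force: [-0.3, 0.7, -1.1]
grip_width: 1.004
finger_force: 0.0
```

```bash
python3 - <<'E'
from h import *
a=read_camera("wrist");rect("wrist","tube",25);rect("wrist","mat",3)
d=a.copy()
R=np.array([[459,130,3],[460,99,3],[680,104,3],[679,135,3]],float)
cv2.polylines(d,[proj("wrist",R).astype(np.int32)],True,(0,255,0),1)
cv2.imwrite("pics/b5.png",d[:,:,::-1])
E
```

```text
wrist tube 0.75 [249.0, 127.6, 154.8, 43.4] [575. 121.] [175.  44.] 2.0 1
[[486.0, 141.0], [488.0, 96.0], [663.0, 102.0], [662.0, 147.0]]
wrist mat 0.81 [210.0, 80.1, 215.3, 215.2] [567.  54.] [240. 280.] 2.0 2
[[442.0, 190.0], [452.0, -90.0], [691.0, -82.0], [682.0, 198.0]]
```

View pics/b5.png

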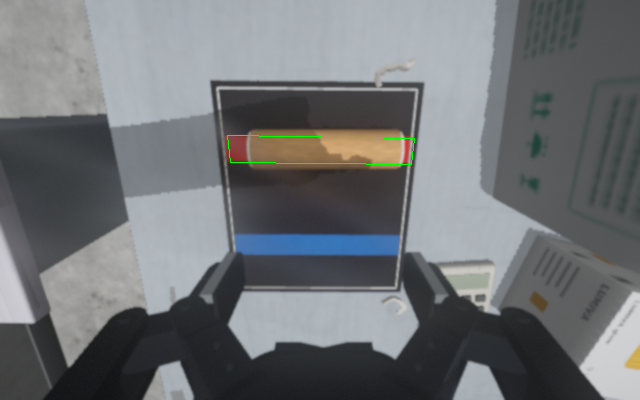

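The tube (rows 128–170) now covers the stripe, and red shows past both caps at px 230–248 and 404–412. I'll cross-check with the other cameras.

```bash
python3 - <<'E'
from h import *
for n in ["scene","side"]:
    read_camera(n);rect(n,"tube",25);rect(n,"blue_stripe",3);rect(n,"mat",3)
read_camera("wrist");rect("wrist","blue_stripe",3);rect("wrist","tube",25)
E
```

```text
scene tube 0.65 [276.7, 201.4, 49.9, 24.9] [581. 120.] [180.  60.] 2.7 1
[[490.0, 145.0], [492.0, 85.0], [673.0, 94.0], [670.0, 154.0]]
scene blue_stripe 0.77 [291.2, 185.7, 61.6, 18.2] [573.  -7.] [ 41. 220.] 89.9 2
[[463.0, -27.0], [684.0, -27.0], [684.0, 14.0], [463.0, 14.0]]
scene mat 0.95 [264.6, 173.2, 97.0, 71.4] [570.  53.] [242. 287.] 1.8 1
[[444.0, 192.0], [454.0, -95.0], [696.0, -87.0], [687.0, 200.0]]
side tube 0.84 [288.9, 214.9, 59.4, 18.5] [582. 119.] [164.  63.] 2.1 1
[[499.0, 147.0], [501.0, 84.0], [665.0, 90.0], [663.0, 153.0]]
side blue_stripe 0.85 [291.6, 194.9, 66.8, 10.4] [573. -12.] [216.  32.] 1.7 2
[[465.0, 1.0], [466.0, -31.0], [682.0, -24.0], [681.0, 7.0]]
side mat 0.87 [278.7, 181.4, 84.9, 68.0] [571.  53.] [240. 282.] 1.5 1
[[448.0, 191.0], [455.0, -91.0], [695.0, -84.0], [687.0, 198.0]]
wrist blue_stripe 0.8 [233.2, 232.5, 169.8, 21.7] [572. -11.] [221.  33.] 0.9 2
[[461.0, 3.0], [461.0, -29.0], [683.0, -26.0], [682.0, 7.0]]
wrist tube 0.88 [251.3, 129.5, 153.2, 44.4] [578. 120.] [177.  45.] 2.0 1
[[489.0, 139.0], [491.0, 95.0], [667.0, 101.0], [666.0, 145.0]]
```

```bash
python3 -c "
from workcell import *
print(job_done())"
```

```text
the job is handed in; nothing more can be done
None
```

I rolled the tube about half a turn onto the red stripe in five light strokes from above. It lies along the stripe, about 3 mm off the centre line with both ends over the red. The arm stayed clear of the other things, and I handed the job in at about 10 s of the 45 s allowed.

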